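# Feel along the spring contacts of an open shielded case

### The arm

A 6-joint arm with a two-finger parallel gripper is mounted at the origin on the work surface. World frame = base frame: x ahead of the robot, y to its left, z up, the work surface at z = 0. Lengths are in m, angles in rad, forces in N, time in s.
With the tool pointing down it reaches from about 0.25 to 0.725 m from the base axis. Payload 4 kg.
Tool frame: the origin (TCP) lies between the finger pads; the fingertips stand 11 mm ahead of it and the grasp point (between the pads) lies 8 mm behind it (bot.tip_extent is the distance from the TCP to the fingertips, in m); z points along the fingers, y is the line along which they close (so a half turn about z gives the same grasp; the last joint's range is limited). The gripper opens to 85 mm and grips with 20 to 120 N. Pads are 22 mm wide; open, the fingers measure 114 mm over their backs; the gripper's body (76 mm by 85 mm) begins 54 mm behind the grasp point. The pads swing forward as they close: fully open they stand 13 mm farther back than shut.
Start: joints at [1.211, 0.241, 0.005, 1.335, 0, 1.571], TCP at [0.176, 0.468, 0.242] pointing down, gripper open.
Joint ranges: [-2.72, 2.72], [-1.05, 1.87], [-1.09, 1.28], [-1.99, 2.15], [-1.42, 1.44], [-3.14, 3.14]. Speed limits (rad/s): [2.79, 2.79, 3.14, 3.14, 3.14, 3.14].

### API

Orientations are given as a unit quaternion [x, y, z, w].
In Python, from workcell import bot gives the robot as it stands. The module is installed in compiled form; this text tells all that it offers.
- The arm moves only by the tool drive_tool, never from a script. Its argument "rows" is a list of rows, each an object of numbers: "dx", "dy", "dz": the shift along the tool's x, y, z in units of 50 mm (1.0 is 50 mm); "wx", "wy", "wz": the turn, a rotation vector about the tool's x, y, z in units of 5 degrees (1.0 is 5 degrees); "hand": the finger opening in mm, from 0 to 85.4. A call has 1 to 20 rows; each row is the pose to reach, as a shift and turn from the pose commanded when the call began, along the tool's axes at that moment; what a row does not reach only later rows make up. A row lasts 1/10 s, in which the tool goes at most 50 mm and 8.59 degrees, less where a joint would pass 70% of its speed; a pose out of reach is approached as far as the arm can. A call with a gripper value outside its range is refused whole. The fingers move at their own pace and stop on an object; the grip force is fixed at half the most. Time passes only in rows, so rows that repeat a pose let the fingers close. It gives the time, the measured TCP pose, the force, the opening and the grip force at its end, in the units of the state.
- bot.get_obs(): the state, without advancing time (a new reading comes with each control period).
- bot.camera(name): name is "scene" or "side" or "wrist"; returns the picture (420x560x3 uint8, red, green, blue); there is no depth.
- bot.get_calibration(name): a dict with "vfov" (degrees; the focal length in pixels is half the picture's height over the tangent of half this angle, whatever the lens; pixels are square), "cx", "cy" (the principal point, pixels), "k1" (the pictures are not rectified: a ray, as slopes to the right and down, at radius r is drawn at 1 + k1 r^2 times it, then the intrinsics apply), "origin" and "rotation" of the camera in the world; the wrist camera has in their place "mount" (4x4, takes a point from camera to tool coordinates, whose origin is the TCP and whose axes are the flange's). Camera axes: x right, y up, looking along -z (the intrinsics and any distortion apply to the point x, -y, -z); pixel columns grow to the right and rows downward; lengths in m; the calibration is good to about 2 mm. A picture is of the moment at which its call begins: read the wrist's pose just before it. get_calibration takes no time and is no camera call.
- bot.job_done(): hands the job in; it is judged then, once.
Trained networks look in the newest picture that a camera, given by its name, has taken for a name from the list of things; names that differ only in an ending like _2 or _b are one class to them, and where a whole thing is asked for, a point or a joint stands for the part that bears it (a point fixed in the world has none). Each returns a list of dicts, best first, with "score" (0 to 1); they miss things now and then, are a little off and sometimes report something else, mostly with a low value. They report only what shows in the picture. A call takes as long as a camera call.
- bot.look_for(camera, thing): "extent" ([centre column, centre row, width, height] in pixels, round what is visible of it).
- bot.outline_of(camera, thing): "region" (420x560 bool, what is visible of it) and "extent" ([centre column, centre row, width, height] in pixels, round what is visible of it).
The state is a dict: "clock": time; "joint_pos": joint angles; "joint_vel": joint speeds; "tau": joint torques, N m; "eef_pos": TCP position; "tool_rot": TCP orientation; "ft_force": force on the tool from outside, world axes, zero at the start; "ft_torque": the same for the moment, N m; "grip_width": finger opening in m; "grasp_force": force on a finger pad.
Only numpy, scipy, OpenCV 4.12 (cv2) and the standard library are available. Lean on these libraries where they do the work, as an engineer would, in place of code of your own. Each camera call takes 0.05 s, during which the arm holds its last target. There are 200 camera calls.

### The job

The open aluminium case has an L-shaped row of seven small sprung contact bridges on its rim. Run the fingertips lightly along the row, starting at the free end of the longer limb (four contacts), round the corner and on to the free end of the shorter limb (three contacts), so that each contact in turn dips clearly and springs back, and none is ever pressed down to its stop. Finish with the fingertips still resting on the last contact, holding it dipped with all the others up, and leave the case and everything else on the bench as they stand.

Things in the scene. Friction and masses are not known exactly. Their poses are not given: they have to be found in the camera images.
- case: Lidless aluminium case, 190 x 230 mm, 3 kg, loose on the bench; origin at the centre of its underside. Flat rims 50 mm high along its -x side (44 mm wide) and -y side (40 mm wide) carry the contacts: longer limb at x -70, y 90, 40, -10, -60 mm; shorter at y -95, x -35, 15, 65 mm. Other walls 42 mm high. Two loose connectors stand inside on a cover 30 mm high. Yaw up to 1.6 rad either way.
- contact1_top (a point): Top centre of contact 1 (first: free end of the longer limb). A smooth, slippery sprung copper bridge, 46 mm long along the row and 10 mm wide, with a flat crown 6 mm long and ends sloping down at 34 degrees to the rim; neighbours are 50 mm apart. At rest this point is 65 mm above the bench (15 mm above the rim); it moves down with the contact.
- contact1 (a joint): How far contact 1 is pressed straight down, m: 0 up (at rest), 0.012 at its stop. Spring: about 0.5 N to start it, 350 N per m, so about 2.6 N at 6 mm; it springs back by itself. It counts as dipped beyond 2 mm and as pressed to its stop beyond 10.5 mm.
- contact2_top (a point): Top centre of contact 2 (second on the longer limb). A smooth, slippery sprung copper bridge, 46 mm long along the row and 10 mm wide, with a flat crown 6 mm long and ends sloping down at 34 degrees to the rim; neighbours are 50 mm apart. At rest this point is 65 mm above the bench (15 mm above the rim); it moves down with the contact.
- contact2 (a joint): How far contact 2 is pressed straight down, m: 0 up (at rest), 0.012 at its stop. Spring: about 0.5 N to start it, 350 N per m, so about 2.6 N at 6 mm; it springs back by itself. It counts as dipped beyond 2 mm and as pressed to its stop beyond 10.5 mm.
- contact3_top (a point): Top centre of contact 3 (third on the longer limb). A smooth, slippery sprung copper bridge, 46 mm long along the row and 10 mm wide, with a flat crown 6 mm long and ends sloping down at 34 degrees to the rim; neighbours are 50 mm apart. At rest this point is 65 mm above the bench (15 mm above the rim); it moves down with the contact.
- contact3 (a joint): How far contact 3 is pressed straight down, m: 0 up (at rest), 0.012 at its stop. Spring: about 0.5 N to start it, 350 N per m, so about 2.6 N at 6 mm; it springs back by itself. It counts as dipped beyond 2 mm and as pressed to its stop beyond 10.5 mm.
- contact4_top (a point): Top centre of contact 4 (fourth and last on the longer limb, next to the corner). A smooth, slippery sprung copper bridge, 46 mm long along the row and 10 mm wide, with a flat crown 6 mm long and ends sloping down at 34 degrees to the rim; neighbours are 50 mm apart. At rest this point is 65 mm above the bench (15 mm above the rim); it moves down with the contact.
- contact4 (a joint): How far contact 4 is pressed straight down, m: 0 up (at rest), 0.012 at its stop. Spring: about 0.5 N to start it, 350 N per m, so about 2.6 N at 6 mm; it springs back by itself. It counts as dipped beyond 2 mm and as pressed to its stop beyond 10.5 mm.
- contact5_top (a point): Top centre of contact 5 (first on the shorter limb, next to the corner). A smooth, slippery sprung copper bridge, 46 mm long along the row and 10 mm wide, with a flat crown 6 mm long and ends sloping down at 34 degrees to the rim; neighbours are 50 mm apart. At rest this point is 65 mm above the bench (15 mm above the rim); it moves down with the contact.
- contact5 (a joint): How far contact 5 is pressed straight down, m: 0 up (at rest), 0.012 at its stop. Spring: about 0.5 N to start it, 350 N per m, so about 2.6 N at 6 mm; it springs back by itself. It counts as dipped beyond 2 mm and as pressed to its stop beyond 10.5 mm.
- contact6_top (a point): Top centre of contact 6 (second on the shorter limb). A smooth, slippery sprung copper bridge, 46 mm long along the row and 10 mm wide, with a flat crown 6 mm long and ends sloping down at 34 degrees to the rim; neighbours are 50 mm apart. At rest this point is 65 mm above the bench (15 mm above the rim); it moves down with the contact.
- contact6 (a joint): How far contact 6 is pressed straight down, m: 0 up (at rest), 0.012 at its stop. Spring: about 0.5 N to start it, 350 N per m, so about 2.6 N at 6 mm; it springs back by itself. It counts as dipped beyond 2 mm and as pressed to its stop beyond 10.5 mm.
- contact7_top (a point): Top centre of contact 7 (last: free end of the shorter limb). A smooth, slippery sprung copper bridge, 46 mm long along the row and 10 mm wide, with a flat crown 6 mm long and ends sloping down at 34 degrees to the rim; neighbours are 50 mm apart. At rest this point is 65 mm above the bench (15 mm above the rim); it moves down with the contact.
- contact7 (a joint): How far contact 7 is pressed straight down, m: 0 up (at rest), 0.012 at its stop. Spring: about 0.5 N to start it, 350 N per m, so about 2.6 N at 6 mm; it springs back by itself. It counts as dipped beyond 2 mm and as pressed to its stop beyond 10.5 mm.
- terminator: Small brass stepped cylinder, 20 mm across and 34 mm tall, standing loose on the module cover in the case, to be left standing; origin at the centre of its foot, z up.
- adapter: Small steel spool-shaped connector, 22 mm across and 30 mm tall, standing loose on the module cover in the case, to be left standing; origin at the centre of its foot, z up.
- waveguide: Loose straight copper waveguide, 130 mm long, with a 42 mm square brass flange at each end, lying on the bench to the robot's right; bystander; origin at the centre of its underside.
- handset: Loose black hand-held radio lying flat, 115 x 60 x 32 mm with a stub aerial, to the robot's left; bystander; origin at the centre of its underside.
- screwdriver: Loose screwdriver lying on the bench to the robot's right; bystander; origin near its middle, x along it.
- pliers: Loose pliers lying on the bench to the robot's left, about 140 mm long and 12 mm thick; bystander; origin near the pivot.

How it is judged:
On the way, in this order (a step that is already met when the one before it is completed fails the run):
1. the fingertips dip contact 1 by more than 2 mm (value of joint contact1 above 0.002 m and contact force between the fingers and case above 0.2 N), for 0.05 s.
2. the fingertips dip contact 2 by more than 2 mm (value of joint contact2 above 0.002 m and contact force between the fingers and case above 0.2 N), for 0.05 s.
3. the fingertips dip contact 3 by more than 2 mm (value of joint contact3 above 0.002 m and contact force between the fingers and case above 0.2 N), for 0.05 s.
4. the fingertips dip contact 4 by more than 2 mm (value of joint contact4 above 0.002 m and contact force between the fingers and case above 0.2 N), for 0.05 s.
5. the fingertips dip contact 5 by more than 2 mm (value of joint contact5 above 0.002 m and contact force between the fingers and case above 0.2 N), for 0.05 s.
6. the fingertips dip contact 6 by more than 2 mm (value of joint contact6 above 0.002 m and contact force between the fingers and case above 0.2 N), for 0.05 s.
7. the fingertips dip contact 7 by more than 2 mm (value of joint contact7 above 0.002 m and contact force between the fingers and case above 0.2 N), for 0.05 s.
At the end, for the whole second after the job is handed in: The fingers rest on the last contact (shorter limb's free end) with over 0.2 N, holding it 2 to 10.5 mm down; the other six are up (within 1.5 mm); the case is still, within 15 mm of its place, bystanders within 20 mm, the connectors in it upright (0.2 rad) (all of step 7 and value of joint contact7 below 0.0105 m and value of joint each of contact1, contact2, contact3, contact4, contact5, contact6 below 0.0015 m and distance of case from where it was at the start of the episode below 0.015 m and linear speed of case below 0.02 m/s and distance of each of terminator, adapter, waveguide, handset, screwdriver, pliers from where it was at the start of the episode below 0.02 m and angle between each of terminator, adapter, case's own z axis and vertical below 0.2 rad); the arm keeps its last pose, push and grip.
It fails at once if a contact is pressed to its stop (more than 10.5 mm of 12 mm) (value of joint any of contact1, contact2, contact3, contact4, contact5, contact6, contact7 above 0.0105 m).
It fails at once if the fingers press the case harder than 20 N (contact force between the fingers and case above 20 N).
It fails at once if the case is shoved more than 15 mm, lifted or tipped (distance of case from where it was at the start of the episode above 0.015 m or height (world z) of case above 0.008 m or angle between case's own z axis and vertical above 0.08 rad).
It fails at once if a connector or another bystander is moved more than 20 mm, lifted or carried (distance of any of terminator, adapter, waveguide, handset, screwdriver, pliers from where it was at the start of the episode above 0.02 m).
It fails at once if a connector in the case is tipped over (angle between any of terminator, adapter's own z axis and vertical above 0.4 rad).
It also fails if it takes over 42 s, if anything falls off the work surface, if the arm or the gripper's body presses on something with over 40 N, if the wrist force passes 120 N, or if a joint passes its speed limit or range.

## Working session

There is one attempt and no reset: what is moved stays moved. The work goes in short steps, Python scripts to look and compute and a tool call to move; the robot and the scene stay as the last step left them, time stands still between calls to the robot, and variables do not carry over. Pictures are saved under pics/ and viewed, at most 10 in all, crops included, and the job is handed in when it is done.

Besides the shell and the picture viewer there is one more tool, called after "Emit:" by a JSON object that holds its "api" and its "payload", one argument or row to a line. drive_tool: Moves the arm, as the interface text tells. Its arguments: {"type":"object","properties":{"rows":{"type":"array","items":{"type":"object","properties":{"dx":{"type":"number"},"dy":{"type":"number"},"dz":{"type":"number"},"wx":{"type":"number"},"wy":{"type":"number"},"wz":{"type":"number"},"hand":{"type":"number"}}}}},"required":["rows"]}

```bash
mkdir -p pics; cat > h.py <<'E'
import numpy as np, cv2
from workcell import bot
from scipy.spatial.transform import Rotation as R
def cam(name):
    c=bot.get_calibration(name); f=210/np.tan(np.radians(c["vfov"])/2)
    if "mount" in c:
        o=bot.get_obs(); T=np.eye(4); T[:3,:3]=R.from_quat(o["tool_rot"]).as_matrix(); T[:3,3]=o["eef_pos"]
        M=T@np.array(c["mount"]); return c,f,M[:3,3],M[:3,:3]
    return c,f,np.array(c["origin"]),np.array(c["rotation"])
def K(c,f): return np.array([[f,0,c["cx"]],[0,f,c["cy"]],[0,0,1.]]),np.array([c["k1"],0,0,0.])
def px2w(cm,uv,z):
    c,f,o,Rm=cm; k,d=K(c,f)
    p=cv2.undistortPoints(np.array(uv,float).reshape(-1,1,2),k,d)[:,0]
    r=np.c_[p[:,0],-p[:,1],-np.ones(len(p))]@Rm.T
    return o+r*((z-o[2])/r[:,2])[:,None]
def w2px(cm,P):
    c,f,o,Rm=cm; k,d=K(c,f)
    q=(np.atleast_2d(P)-o)@Rm*[1,-1,-1]
    return cv2.projectPoints(q,np.zeros(3),np.zeros(3),k,d)[0][:,0]
LOC=np.array([[-70,90],[-70,40],[-70,-10],[-70,-60],[-35,-95],[15,-95],[65,-95]])/1000.
E
python3 - <<'E'
from h import *
o=bot.get_obs(); print(o["clock"],o["eef_pos"],o["tool_rot"],bot.tip_extent)
for n in ["scene","side","wrist"]:
    cm=cam(n); im=bot.camera(n); cv2.imwrite(f"pics/{n}0.png",im[...,::-1])
    print(n,cm[2].round(3),(-cm[3][:,2]).round(2))
    for t in ["case","contact1_top","terminator"]:
        for r in bot.look_for(n,t)[:8]:
            e=r["extent"];z=0.065 if "con" in t else .04
            print(t,round(r["score"],2),np.round(e),px2w(cm,e[:2],z)[0].round(3))
E
```

```text
0.0 [0.17582588 0.46743112 0.24141801] [ 1.78913967e-01  9.83864188e-01 -1.00980438e-03 -1.77069367e-04] 0.011Traceback (most recent call last):
  File "<stdin>", line 5, in <module>
IndexError: too many indices for array: array is 1-dimensional, but 2 were indexed
```

```bash
sed -i 's/np.array(c\["origin"\]),np.array(c\["rotation"\])/np.array(c["origin"]),(R.from_quat(c["rotation"]).as_matrix() if np.size(c["rotation"])==4 else np.array(c["rotation"]).reshape(3,3))/' h.py
python3 - <<'E'
from h import *
for n in ["scene","side","wrist"]:
    cm=cam(n); im=bot.camera(n); cv2.imwrite(f"pics/{n}0.png",im[...,::-1])
    print(n,cm[2].round(3),(-cm[3][:,2]).round(2),np.size(cm[0].get("rotation")))
    for t in ["case","contact1_top","terminator"]:
        for r in bot.look_for(n,t)[:8]:
            e=r["extent"];z=0.065 if "con" in t else .04
            print(t,round(r["score"],2),np.round(e),px2w(cm,e[:2],z)[0].round(3))
E
```

```text
scene [ 1.038 -0.419  0.999] [-0.43  0.38 -0.82] 4
case 0.72 [300. 191.  12.  15.] [0.501 0.112 0.04 ]
case 0.67 [287. 224.  95.  83.] [0.568 0.002 0.04 ]
side [0.491 0.658 0.804] [ 0.07 -0.66 -0.75] 4
case 0.55 [276. 232. 102.  97.] [0.558 0.042 0.04 ]
contact1_top 0.71 [309. 207.   7.  12.] [ 0.485 -0.02   0.065]
contact1_top 0.47 [297. 256.   6.  16.] [0.503 0.126 0.065]
wrist [0.096 0.498 0.374] [ 0.31 -0.12 -0.94] 1
```

View pics/scene0.png

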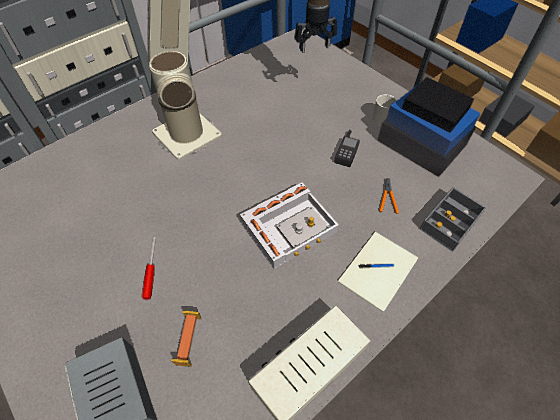

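```bash
python3 - <<'E'
import cv2,numpy as np
a=cv2.imread("pics/scene0.png")[172:277,227:347]; b=cv2.imread("pics/side0.png")[170:290,215:335]
cv2.imwrite("pics/z0.png",np.hstack([cv2.resize(a,(400,350),interpolation=2),cv2.resize(b,(400,350),interpolation=2)]))
E
```

```text
(no output)
```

View pics/z0.png

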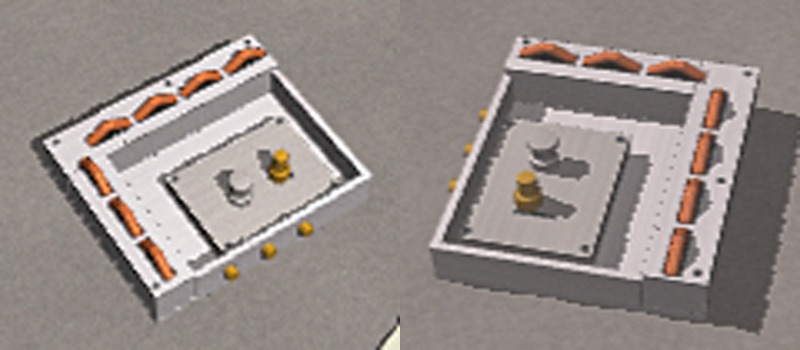

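```bash
cat >> h.py <<'E'
from scipy.optimize import least_squares
def pose_pts(x,z=.059):
    c,s=np.cos(x[2]),np.sin(x[2]); return np.c_[LOC@np.array([[c,s],[-s,c]])+x[:2],np.full(7,z)]
def orange(im):
    h=cv2.cvtColor(im,cv2.COLOR_RGB2HSV); m=cv2.inRange(h,(4,120,70),(14,255,255))
    n,l,s,c=cv2.connectedComponentsWithStats(m); return c[1:],s[1:,4]
E
python3 - <<'E'
from h import *
D=[]
for n in ["scene","side"]:
    im=cv2.imread(f"pics/{n}0.png")[...,::-1]; c,a=orange(im)
    k=(a>12)&(abs(c[:,0]-285)<60)&(abs(c[:,1]-222)<48); D.append((cam(n),c[k])); print(n,np.c_[c,a][k].round(1).tolist())
def res(x):
    r=[]
    for cm,c in D:
        d=w2px(cm,pose_pts(x))[:,None]-c[None]; i=np.argmin((d**2).sum(2),0); r.append(d[i,range(len(c))].ravel())
    return np.concatenate(r)
def init():
    p=px2w(D[0][0],[(300.5,190),(259.4,211),(255.5,224.5),(273.5,250)],.062); print(p.round(3))
    v=p[0]-p[1]; th=np.arctan2(v[1],v[0])-np.pi/2
    c,s=np.cos(th),np.sin(th); L=LOC[[0,3,4,6]]@np.array([[c,s],[-s,c]]); return np.r_[(p[:,:2]-L).mean(0),th]
x=init(); print(x)
s=least_squares(res,x,loss="soft_l1",x_scale=[.01,.01,.1]); print(s.x,np.abs(s.fun).round(1))
print(pose_pts(s.x,.065).round(4))
for d in range(2):
    s=least_squares(lambda x:(w2px(D[d][0],pose_pts(x))[np.argmin(((w2px(D[d][0],pose_pts(x))[:,None]-D[d][1])**2).sum(2),0)]-D[d][1]).ravel(),x,x_scale=[.01,.01,.1]);print(s.x)
o=bot.get_obs();print(o["clock"],o["ft_force"],R.from_quat(o["tool_rot"]).as_matrix().round(4))
E
```

```text
scene [[299.3, 189.3, 38.0], [286.3, 196.1, 39.0], [272.9, 203.0, 44.0], [258.5, 210.6, 43.0], [255.6, 224.2, 38.0], [264.8, 236.9, 37.0], [274.2, 249.6, 37.0]]
side [[258.9, 187.2, 48.0], [278.2, 190.2, 50.0], [297.8, 193.1, 48.0], [308.7, 207.0, 47.0], [305.1, 222.5, 51.0], [301.3, 238.6, 54.0], [297.2, 255.9, 65.0]]
[[ 0.511  0.106  0.062]
 [ 0.491 -0.041  0.062]
 [ 0.521 -0.079  0.062]
 [ 0.621 -0.094  0.062]]
[ 0.56896623  0.00897081 -0.13708961]
[ 0.56153318  0.01612385 -0.12461335] [1.2 1.5 1.  1.3 0.8 1.2 1.1 1.5 0.1 1.6 0.2 2.2 0.1 2.2 0.6 0.8 0.6 0.9
 0.6 0.8 0.  2.5 0.  2.7 0.  2.5 0.1 2.4]
[[ 0.5033  0.1141  0.065 ]
 [ 0.497   0.0645  0.065 ]
 [ 0.4908  0.0149  0.065 ]
 [ 0.4846 -0.0347  0.065 ]
 [ 0.515  -0.0738  0.065 ]
 [ 0.5646 -0.08    0.065 ]
 [ 0.6142 -0.0862  0.065 ]]
[ 0.56447087  0.01173452 -0.1063238 ]
[ 0.56092026  0.02134758 -0.1386277 ]
0.65 [ 0.50555808 -0.12102116 -0.15907187] [[-9.360e-01  3.521e-01  0.000e+00]
 [ 3.521e-01  9.360e-01  1.000e-04]
 [-0.000e+00  1.000e-04 -1.000e+00]]
```

Emit:
{"api": "drive_tool", "payload": {
  "rows": [
    {"dx": -0.3,"dy": -0.2,"wz": -0.1,"hand": 0},
    {"dx": -0.9,"dy": -0.55,"wz": -0.3,"hand": 0},
    {"dx": -1.6,"dy": -1.0,"wz": -0.5,"hand": 0},
    {"dx": -2.4,"dy": -1.5,"wz": -0.7,"hand": 0},
    {"dx": -3.2,"dy": -2.0,"wz": -0.9,"hand": 0},
    {"dx": -4.0,"dy": -2.5,"wz": -1.1,"hand": 0},
    {"dx": -4.8,"dy": -3.0,"wz": -1.3,"hand": 0},
    {"dx": -5.6,"dy": -3.5,"wz": -1.5,"hand": 0},
    {"dx": -6.4,"dy": -4.0,"wz": -1.7,"hand": 0},
    {"dx": -7.2,"dy": -4.5,"wz": -2.0,"hand": 0},
    {"dx": -8.0,"dy": -5.0,"wz": -2.2,"hand": 0},
    {"dx": -8.8,"dy": -5.5,"wz": -2.5,"hand": 0},
    {"dx": -9.4,"dy": -5.8,"wz": -2.6,"hand": 0},
    {"dx": -9.7,"dy": -6.0,"wz": -2.7,"hand": 0},
    {"dx": -9.8,"dy": -6.0,"wz": -2.7,"hand": 0},
    {"dx": -9.8,"dy": -6.0,"wz": -2.7,"hand": 0},
    {"dx": -9.8,"dy": -6.0,"wz": -2.7,"hand": 0}
  ]
}}

```text
invalid input at $.rows[0]: expected keys dx, dy, dz, wx, wy, wz, hand
```

```bash
cat > w.py <<'E'
from h import *
import sys
o=bot.get_obs(); cm=cam("wrist"); im=bot.camera("wrist"); cv2.imwrite(f"pics/w{sys.argv[1]}.png",im[...,::-1])
c,a=orange(im); x=np.array([.5615,.0161,-.1246])
print(o["clock"],o["eef_pos"].round(4),R.from_quat(o["tool_rot"]).as_matrix().round(4).tolist(),np.round(o["ft_force"],2),o["grip_width"])
P=w2px(cm,pose_pts(x)); k=(a>60)&(np.array([np.min(np.hypot(*(P-q).T)) for q in c])<60); c=c[k]; print(P.round(0).tolist(),np.c_[c,a[k]].round(0).tolist())
f=lambda x:((lambda P:P[np.argmin(((P[:,None]-c)**2).sum(2),0)]-c)(w2px(cm,pose_pts(x)))).ravel()
s=least_squares(f,x,x_scale=[.01,.01,.1],loss="soft_l1"); print(s.x,f(s.x).round(1)); print(pose_pts(s.x)[:,:2].round(4).tolist())
E
python3 w.py 1
```

```text
0.65 [0.176  0.468  0.2424] [[-0.936, 0.3521, 0.0], [0.3521, 0.936, 0.0001], [-0.0, 0.0001, -1.0]] [ 0.51 -0.12 -0.16] 0.08497130288965195
[[139.0, 458.0], [110.0, 461.0], [81.0, 464.0], [54.0, 467.0], [47.0, 482.0], [61.0, 499.0], [75.0, 516.0]] []
[ 0.5615  0.0161 -0.1246] []
[[0.5032, 0.1141], [0.497, 0.0645], [0.4908, 0.0149], [0.4846, -0.0347], [0.515, -0.0738], [0.5646, -0.08], [0.6142, -0.0862]]
```

View pics/w1.png

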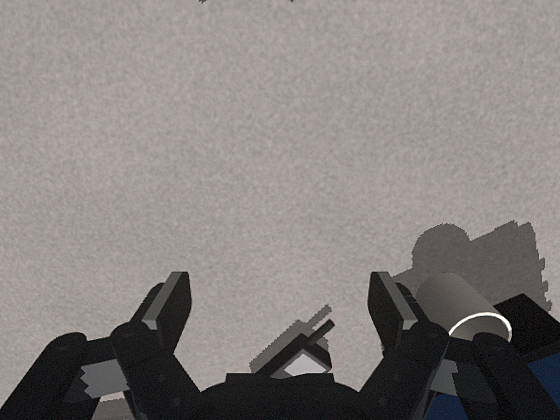

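Emit:
{"api": "drive_tool", "payload": {
  "rows": [
    {"dx": -0.3,"dy": -0.2,"dz": 0,"wx": 0,"wy": 0,"wz": -0.1,"hand": 0},
    {"dx": -0.9,"dy": -0.55,"dz": 0,"wx": 0,"wy": 0,"wz": -0.3,"hand": 0},
    {"dx": -1.6,"dy": -1.0,"dz": 0,"wx": 0,"wy": 0,"wz": -0.5,"hand": 0},
    {"dx": -2.4,"dy": -1.5,"dz": 0,"wx": 0,"wy": 0,"wz": -0.7,"hand": 0},
    {"dx": -3.2,"dy": -2.0,"dz": 0,"wx": 0,"wy": 0,"wz": -0.9,"hand": 0},
    {"dx": -4.0,"dy": -2.5,"dz": 0,"wx": 0,"wy": 0,"wz": -1.1,"hand": 0},
    {"dx": -4.8,"dy": -3.0,"dz": 0,"wx": 0,"wy": 0,"wz": -1.3,"hand": 0},
    {"dx": -5.6,"dy": -3.5,"dz": 0,"wx": 0,"wy": 0,"wz": -1.5,"hand": 0},
    {"dx": -6.4,"dy": -4.0,"dz": 0,"wx": 0,"wy": 0,"wz": -1.7,"hand": 0},
    {"dx": -7.2,"dy": -4.5,"dz": 0,"wx": 0,"wy": 0,"wz": -2.0,"hand": 0},
    {"dx": -8.0,"dy": -5.0,"dz": 0,"wx": 0,"wy": 0,"wz": -2.2,"hand": 0},
    {"dx": -8.8,"dy": -5.5,"dz": 0,"wx": 0,"wy": 0,"wz": -2.5,"hand": 0},
    {"dx": -9.4,"dy": -5.8,"dz": 0,"wx": 0,"wy": 0,"wz": -2.6,"hand": 0},
    {"dx": -9.7,"dy": -6.0,"dz": 0,"wx": 0,"wy": 0,"wz": -2.7,"hand": 0},
    {"dx": -9.8,"dy": -6.0,"dz": 0,"wx": 0,"wy": 0,"wz": -2.7,"hand": 0},
    {"dx": -9.8,"dy": -6.0,"dz": 0,"wx": 0,"wy": 0,"wz": -2.7,"hand": 0},
    {"dx": -9.8,"dy": -6.0,"dz": 0,"wx": 0,"wy": 0,"wz": -2.7,"hand": 0}
  ]
}}

```text
clock: 2.4
eef_pos: [0.5285, 0.0155, 0.2423]
tool_rot: [0.062, 0.998, 0.0, -0.0]
ft_force: [0.5, 0.3, 0.7]
grip_width: -0.0003
grasp_force: 0.0
```

```bash
python3 w.py 2
```

```text
2.4 [0.5285 0.0155 0.2423] [[-0.9924, 0.1229, -0.0007], [0.1229, 0.9924, 0.0004], [0.0007, 0.0003, -1.0]] [0.49 0.29 0.7 ] -0.0002588220689320764
[[374.0, 150.0], [324.0, 150.0], [274.0, 150.0], [223.0, 150.0], [191.0, 184.0], [195.0, 229.0], [199.0, 269.0]] [[225.0, 149.0, 317.0], [275.0, 149.0, 305.0], [324.0, 149.0, 323.0], [372.0, 149.0, 337.0], [192.0, 181.0, 298.0], [196.0, 226.0, 242.0], [200.0, 267.0, 204.0]]
[ 0.56034471  0.01664342 -0.13367606] [-1.1 -1.4 -0.  -0.8  1.4 -0.4  2.7  0.4 -0.2  0.7 -0.3  1.  -0.6  1.1]
[[0.503, 0.1152], [0.4963, 0.0656], [0.4896, 0.0161], [0.483, -0.0335], [0.513, -0.0728], [0.5625, -0.0795], [0.6121, -0.0862]]
```

View pics/w2.png

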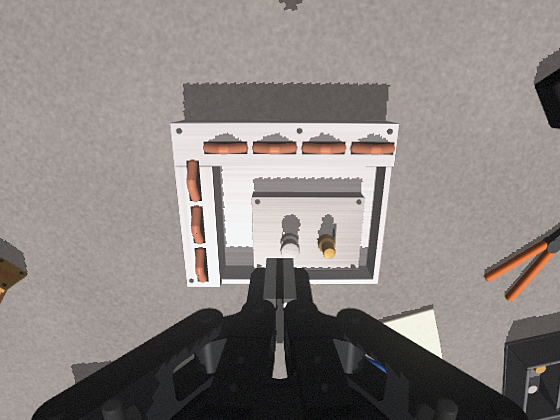

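Emit:
{"api": "drive_tool", "payload": {
  "rows": [
    {"dx": 0.2,"dy": 0.5,"dz": 0.3,"wx": 0,"wy": 0,"wz": 0,"hand": 0},
    {"dx": 0.5,"dy": 1.2,"dz": 0.9,"wx": 0,"wy": 0,"wz": 0,"hand": 0},
    {"dx": 0.75,"dy": 1.8,"dz": 1.6,"wx": 0,"wy": 0,"wz": 0,"hand": 0},
    {"dx": 0.75,"dy": 1.91,"dz": 2.3,"wx": 0,"wy": 0,"wz": 0,"hand": 0},
    {"dx": 0.75,"dy": 1.91,"dz": 2.8,"wx": 0,"wy": 0,"wz": 0,"hand": 0},
    {"dx": 0.75,"dy": 1.91,"dz": 3.0,"wx": 0,"wy": 0,"wz": 0,"hand": 0},
    {"dx": 0.75,"dy": 1.91,"dz": 3.05,"wx": 0,"wy": 0,"wz": 0,"hand": 0},
    {"dx": 0.75,"dy": 1.91,"dz": 3.05,"wx": 0,"wy": 0,"wz": 0,"hand": 0},
    {"dx": 0.75,"dy": 1.91,"dz": 3.05,"wx": 0,"wy": 0,"wz": 0,"hand": 0}
  ]
}}

```text
clock: 3.35
eef_pos: [0.5049, 0.1143, 0.0914]
tool_rot: [0.062, 0.998, 0.0, 0.002]
ft_force: [0.0, 0.0, 0.1]
grip_width: -0.0002
grasp_force: 0.0
```

```bash
python3 w.py 3
```

```text
3.35 [0.5049 0.1143 0.0914] [[-0.9923, 0.1241, 0.0031], [0.1241, 0.9923, 0.0007], [-0.0029, 0.0011, -1.0]] [0.02 0.03 0.12] -0.0001869611791695026
[[278.0, 251.0], [192.0, 251.0], [107.0, 251.0], [26.0, 250.0], [-10.0, 299.0], [13.0, 359.0], [34.0, 410.0]] [[35.0, 246.0, 1038.0], [114.0, 249.0, 714.0], [281.0, 250.0, 623.0], [197.0, 250.0, 669.0], [6.0, 312.0, 184.0], [15.0, 351.0, 849.0], [32.0, 397.0, 507.0]]
[ 0.56030282  0.01892494 -0.14371428] [ -3.7  -0.1  -1.1  -1.    4.1   2.1   1.2  -0.1 -13.3 -17.2   0.    4.2
   2.    9.6]
[[0.5039, 0.118], [0.4968, 0.0685], [0.4896, 0.0191], [0.4824, -0.0304], [0.5121, -0.0701], [0.5615, -0.0772], [0.611, -0.0844]]
```

View pics/w3.png

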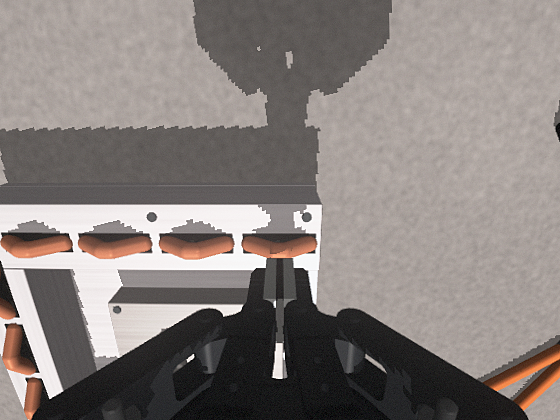

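Emit:
{"api": "drive_tool", "payload": {
  "rows": [
    {"dx": 0,"dy": 0,"dz": 0.15,"wx": 0,"wy": 0,"wz": 0,"hand": 0},
    {"dx": 0,"dy": 0,"dz": 0.28,"wx": 0,"wy": 0,"wz": 0,"hand": 0},
    {"dx": 0,"dy": 0,"dz": 0.36,"wx": 0,"wy": 0,"wz": 0,"hand": 0},
    {"dx": 0,"dy": 0,"dz": 0.36,"wx": 0,"wy": 0,"wz": 0,"hand": 0},
    {"dx": 0,"dy": 0,"dz": 0.36,"wx": 0,"wy": 0,"wz": 0,"hand": 0}
  ]
}}

```text
clock: 3.9
eef_pos: [0.5035, 0.1139, 0.0718]
tool_rot: [0.062, 0.998, -0.0, -0.0]
ft_force: [-0.3, 0.0, 3.0]
grip_width: -0.0002
grasp_force: 0.9
```

```bash
python3 -c "
from h import *
for i in range(4):
  o=bot.get_obs();print(o['clock'],o['eef_pos'].round(4),np.round(o['ft_force'],2)); bot.camera('wrist')"
```

```text
3.9 [0.5035 0.1139 0.0718] [-0.27  0.03  3.02]
3.95 [0.5036 0.114  0.0719] [-1.61 -0.55  1.87]
4.0 [0.5035 0.1139 0.0719] [-1.41 -0.15  1.54]
4.05 [0.5035 0.114  0.0719] [-0.57 -0.79  2.36]
```

Emit:
{"api": "drive_tool", "payload": {
  "rows": [
    {"dx": 0,"dy": -0.05,"dz": 0.01,"wx": 0,"wy": 0,"wz": 0,"hand": 0},
    {"dx": 0,"dy": -0.2,"dz": 0.02,"wx": 0,"wy": 0,"wz": 0,"hand": 0},
    {"dx": 0,"dy": -0.4,"dz": 0.02,"wx": 0,"wy": 0,"wz": 0,"hand": 0},
    {"dx": 0,"dy": -0.6,"dz": 0.02,"wx": 0,"wy": 0,"wz": 0,"hand": 0},
    {"dx": 0,"dy": -0.8,"dz": 0.02,"wx": 0,"wy": 0,"wz": 0,"hand": 0},
    {"dx": 0,"dy": -0.95,"dz": 0.02,"wx": 0,"wy": 0,"wz": 0,"hand": 0},
    {"dx": 0,"dy": -1.0,"dz": 0.02,"wx": 0,"wy": 0,"wz": 0,"hand": 0},
    {"dx": 0,"dy": -1.0,"dz": 0.02,"wx": 0,"wy": 0,"wz": 0,"hand": 0}
  ]
}}

```text
clock: 4.9
eef_pos: [0.4975, 0.0635, 0.071]
tool_rot: [0.063, 0.998, -0.0, 0.0]
ft_force: [-1.3, -0.7, 2.4]
grip_width: -0.0001
grasp_force: 1.1
```

```bash
python3 w.py 4
```

```text
4.9 [0.4975 0.0635 0.071 ] [[-0.9922, 0.125, 0.0003], [0.125, 0.9922, -0.001], [-0.0004, -0.001, -1.0]] [-1.27 -0.67  2.38] -7.27742383156193e-05
[[377.0, 271.0], [281.0, 271.0], [184.0, 271.0], [91.0, 270.0], [45.0, 323.0], [66.0, 388.0], [85.0, 441.0]] [[99.0, 268.0, 967.0], [254.0, 262.0, 114.0], [304.0, 262.0, 242.0], [192.0, 269.0, 849.0], [374.0, 269.0, 874.0], [46.0, 314.0, 1148.0], [65.0, 370.0, 660.0]]
[ 0.557781    0.01828162 -0.15492005] [ -3.7  -7.2  34.3   4.7 -15.8   5.2  -0.8  -5.4  10.5  -0.3   0.2  -0.2
   0.6   9.6]
[[0.5025, 0.118], [0.4948, 0.0686], [0.4871, 0.0192], [0.4794, -0.0302], [0.5085, -0.0702], [0.5579, -0.0779], [0.6073, -0.0856]]
```

View pics/w4.png

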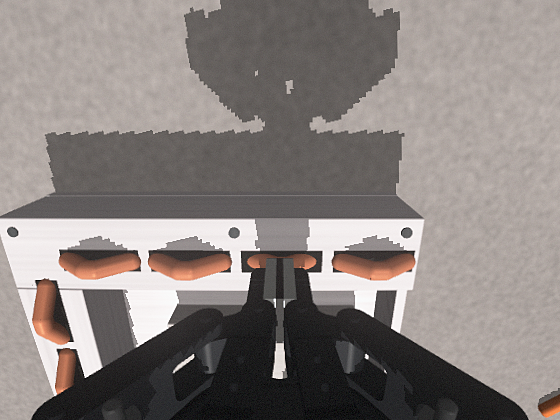

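Emit:
{"api": "drive_tool", "payload": {
  "rows": [
    {"dx": 0.05,"dy": -0.1,"dz": 0,"wx": 0,"wy": 0,"wz": 0,"hand": 0},
    {"dx": 0.1,"dy": -0.3,"dz": 0,"wx": 0,"wy": 0,"wz": 0,"hand": 0},
    {"dx": 0.1,"dy": -0.5,"dz": 0,"wx": 0,"wy": 0,"wz": 0,"hand": 0},
    {"dx": 0.1,"dy": -0.7,"dz": 0,"wx": 0,"wy": 0,"wz": 0,"hand": 0},
    {"dx": 0.1,"dy": -0.9,"dz": 0,"wx": 0,"wy": 0,"wz": 0,"hand": 0},
    {"dx": 0.1,"dy": -1.1,"dz": 0,"wx": 0,"wy": 0,"wz": 0,"hand": 0},
    {"dx": 0.1,"dy": -1.3,"dz": 0,"wx": 0,"wy": 0,"wz": 0,"hand": 0},
    {"dx": 0.1,"dy": -1.5,"dz": 0,"wx": 0,"wy": 0,"wz": 0,"hand": 0},
    {"dx": 0.1,"dy": -1.7,"dz": 0,"wx": 0,"wy": 0,"wz": 0,"hand": 0},
    {"dx": 0.1,"dy": -1.9,"dz": 0,"wx": 0,"wy": 0,"wz": 0,"hand": 0},
    {"dx": 0.1,"dy": -2.0,"dz": 0,"wx": 0,"wy": 0,"wz": 0,"hand": 0},
    {"dx": 0.1,"dy": -2.0,"dz": 0,"wx": 0,"wy": 0,"wz": 0,"hand": 0}
  ]
}}

```text
clock: 6.15
eef_pos: [0.4802, -0.0353, 0.071]
tool_rot: [0.063, 0.998, -0.001, 0.0]
ft_force: [-0.4, -1.8, 2.2]
grip_width: -0.0001
grasp_force: 1.1
```

```bash
python3 w.py 5
```

```text
6.15 [ 0.4802 -0.0353  0.071 ] [[-0.9921, 0.1252, 0.0003], [0.1252, 0.9921, -0.0012], [-0.0004, -0.0012, -1.0]] [-0.45 -1.78  2.18] -0.00012862887801779802
[[557.0, 277.0], [469.0, 278.0], [376.0, 279.0], [281.0, 280.0], [219.0, 333.0], [225.0, 397.0], [229.0, 450.0]] [[536.0, 273.0, 799.0], [308.0, 268.0, 129.0], [464.0, 276.0, 930.0], [373.0, 277.0, 848.0], [220.0, 303.0, 207.0]]
[ 0.55702792  0.01107633 -0.17792737] [ 17.    6.  -30.1  -0.1   2.1  -0.1   0.2  -5.2  -8.7  17. ]
[[0.5041, 0.112], [0.4952, 0.0628], [0.4864, 0.0136], [0.4775, -0.0356], [0.5058, -0.0762], [0.555, -0.0851], [0.6042, -0.0939]]
```

View pics/w5.png

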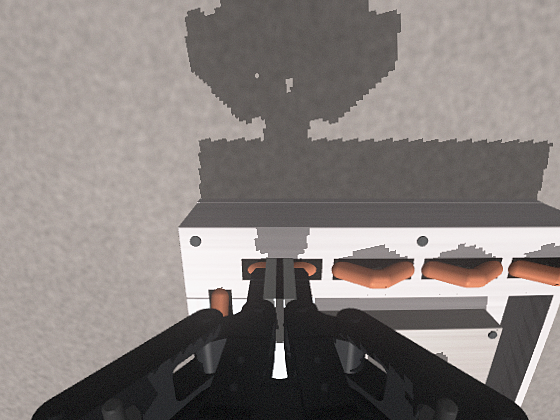

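Emit:
{"api": "drive_tool", "payload": {
  "rows": [
    {"dx": 0,"dy": -0.1,"dz": 0,"wx": 0,"wy": 0,"wz": 0,"hand": 0},
    {"dx": 0,"dy": -0.3,"dz": 0,"wx": 0,"wy": 0,"wz": 0,"hand": 0},
    {"dx": 0,"dy": -0.5,"dz": 0,"wx": 0,"wy": 0,"wz": 0,"hand": 0},
    {"dx": 0,"dy": -0.65,"dz": 0,"wx": 0,"wy": 0,"wz": 0,"hand": 0},
    {"dx": 0,"dy": -0.68,"dz": 0,"wx": 0,"wy": 0,"wz": 0,"hand": 0},
    {"dx": -0.1,"dy": -0.68,"dz": 0,"wx": 0,"wy": 0,"wz": 0,"hand": 0},
    {"dx": -0.3,"dy": -0.68,"dz": 0,"wx": 0,"wy": 0,"wz": 0,"hand": 0},
    {"dx": -0.5,"dy": -0.68,"dz": 0,"wx": 0,"wy": 0,"wz": 0,"hand": 0},
    {"dx": -0.7,"dy": -0.68,"dz": 0,"wx": 0,"wy": 0,"wz": 0,"hand": 0},
    {"dx": -0.75,"dy": -0.68,"dz": 0,"wx": 0,"wy": 0,"wz": 0,"hand": 0},
    {"dx": -0.75,"dy": -0.68,"dz": 0,"wx": 0,"wy": 0,"wz": 0,"hand": 0}
  ]
}}

```text
clock: 7.3
eef_pos: [0.5147, -0.0726, 0.0711]
tool_rot: [0.062, 0.998, -0.0, 0.001]
ft_force: [1.6, 0.2, 2.1]
grip_width: 0.0
grasp_force: 1.1
```

```bash
python3 w.py 6
```

```text
7.3 [ 0.5147 -0.0726  0.0711] [[-0.9923, 0.1235, 0.002], [0.1235, 0.9923, -0.0003], [-0.002, -0.0, -1.0]] [1.62 0.2  2.12] 2.0966570089550144e-05
[[636.0, 210.0], [547.0, 210.0], [450.0, 210.0], [349.0, 210.0], [276.0, 273.0], [277.0, 349.0], [277.0, 410.0]] [[446.0, 208.0, 1198.0], [529.0, 206.0, 1151.0], [380.0, 206.0, 223.0], [279.0, 355.0, 245.0], [278.0, 375.0, 80.0]]
[ 0.56100741  0.01663175 -0.08205123] [ -0.2   2.   14.5  -0.5 -37.    7.8  -0.1  -1.9   0.4 -21.7]
[[0.4986, 0.1121], [0.4945, 0.0622], [0.4904, 0.0124], [0.4863, -0.0374], [0.5183, -0.0752], [0.5682, -0.0793], [0.618, -0.0834]]
```

View pics/w6.png

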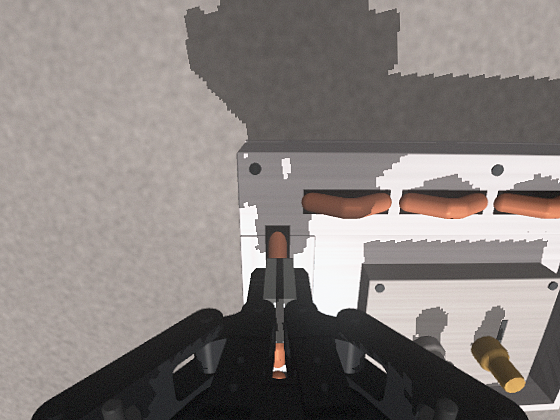

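Emit:
{"api": "drive_tool", "payload": {
  "rows": [
    {"dx": -0.1,"dy": 0,"dz": 0,"wx": 0,"wy": 0,"wz": 0,"hand": 0},
    {"dx": -0.3,"dy": 0,"dz": 0,"wx": 0,"wy": 0,"wz": 0,"hand": 0},
    {"dx": -0.5,"dy": 0,"dz": 0,"wx": 0,"wy": 0,"wz": 0,"hand": 0},
    {"dx": -0.7,"dy": 0,"dz": 0,"wx": 0,"wy": 0,"wz": 0,"hand": 0},
    {"dx": -0.9,"dy": 0,"dz": 0,"wx": 0,"wy": 0,"wz": 0,"hand": 0},
    {"dx": -1.1,"dy": 0,"dz": 0,"wx": 0,"wy": 0,"wz": 0,"hand": 0},
    {"dx": -1.3,"dy": 0,"dz": 0,"wx": 0,"wy": 0,"wz": 0,"hand": 0},
    {"dx": -1.5,"dy": 0,"dz": 0,"wx": 0,"wy": 0,"wz": 0,"hand": 0},
    {"dx": -1.7,"dy": 0,"dz": 0,"wx": 0,"wy": 0,"wz": 0,"hand": 0},
    {"dx": -1.9,"dy": 0,"dz": 0,"wx": 0,"wy": 0,"wz": 0,"hand": 0},
    {"dx": -2.0,"dy": 0,"dz": 0,"wx": 0,"wy": 0,"wz": 0,"hand": 0},
    {"dx": -2.0,"dy": 0,"dz": 0,"wx": 0,"wy": 0,"wz": 0,"hand": 0},
    {"dx": -2.0,"dy": 0,"dz": 0,"wx": 0,"wy": 0,"wz": 0,"hand": 0}
  ]
}}

```text
clock: 8.65
eef_pos: [0.6132, -0.085, 0.0711]
tool_rot: [0.062, 0.998, -0.0, 0.001]
ft_force: [0.6, -0.4, 1.5]
grip_width: -0.0001
grasp_force: 1.1
```

```bash
python3 w.py 7
```

```text
8.65 [ 0.6132 -0.085   0.0711] [[-0.9923, 0.1238, 0.0017], [0.1238, 0.9923, -0.0002], [-0.0017, -0.0, -1.0]] [ 0.58 -0.35  1.53] -7.187092634703073e-05
[[702.0, -5.0], [604.0, -18.0], [490.0, -26.0], [366.0, -31.0], [276.0, 65.0], [276.0, 181.0], [277.0, 274.0]] [[278.0, 56.0, 1902.0], [279.0, 160.0, 932.0]]
[ 0.5570135   0.01772474 -0.11855465] [-0.  -1.4  0.  12.2]
[[0.4981, 0.1154], [0.4922, 0.0657], [0.4863, 0.0161], [0.4804, -0.0336], [0.511, -0.0725], [0.5607, -0.0784], [0.6103, -0.0843]]
```

View pics/w7.png

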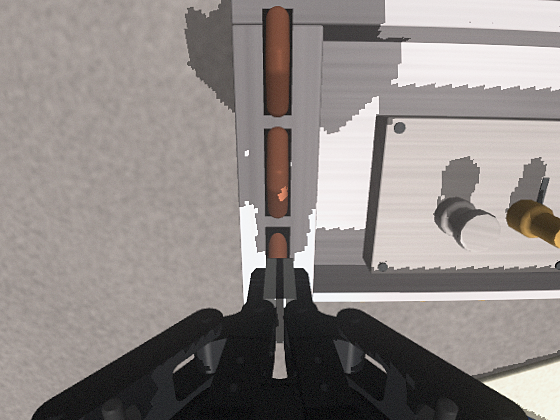

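The fingertips rest on contact 7 at about (278, 250). Contacts 5 and 6 at (278, 60) and (278, 170) are up, and the connectors are standing. The force of about 2 N matches a dip of about 5 mm.

```bash
python3 -c "
from workcell import bot
print(bot.job_done())"
```

```text
the job is handed in; nothing more can be done
None
```

I ran the fingertips along all seven contacts in order and handed the job in at about 8.7 s. The fingertips rest on contact 7, holding it about 5 mm down by my estimate from tip height and force; no verdict came back, so a pass is not confirmed.

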